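# Stroke-test the clamp cylinders and scrap the jammed one

### The job

Three clamp cylinders lie in the test jig. Push every rod in, gently, until it is fully home or will go no farther; then lay the one cylinder that jams short of its stroke flat in the red scrap bin, leaving the two sound ones in their nests with their rods fully home. Leave the hammer, the glue bottle and the offcut alone.

Things in the scene. Friction and masses are not known exactly. Their poses are not given: they have to be found in the camera images.
- cyl_a: Clamp cylinder in the nest on the jig's +y side (jig frame 0, 0.095): loose, 0.4 kg; square aluminium barrel 110 mm long (x), 36 wide, 36 high, black ends, blue stripe and two brass ports (4 mm proud, 36 mm either side of the middle) on top. Origin at the barrel's centre; x along it, +x end against the back stop, rod out of the -x end, z up. One of the three is jammed inside; all look alike.
- rod_a (a joint): How far the rod of cyl_a is in (m): 0 fully out, 0.060 fully home; starts 0 to 12 mm in. A sound rod slides against a drag of about 2.5 N (more if fast), without a spring, and stays where left. The jammed one feels the same at first, then stops dead 20 to 30 mm short of home.
- foot_a (a point): Centre of the front face of the black rubber foot on the rod of cyl_a: a disc 28 mm across, 14 mm thick, axis along the barrel, 30 mm above the bench. It lies 130 mm less the joint value from the barrel's centre, towards its -x, and is pushed along +x. Behind it is a bare 12 mm rod; about 1 mm of it shows when home.
- cyl_b: Clamp cylinder in the middle nest: loose, 0.4 kg; square aluminium barrel 110 mm long (x), 36 wide, 36 high, black ends, blue stripe and two brass ports (4 mm proud, 36 mm either side of the middle) on top. Origin at the barrel's centre; x along it, +x end against the back stop, rod out of the -x end, z up. One of the three is jammed inside; all look alike.
- rod_b (a joint): How far the rod of cyl_b is in (m): 0 fully out, 0.060 fully home; starts 0 to 12 mm in. A sound rod slides against a drag of about 2.5 N (more if fast), without a spring, and stays where left. The jammed one feels the same at first, then stops dead 20 to 30 mm short of home.
- foot_b (a point): Centre of the front face of the black rubber foot on the rod of cyl_b: a disc 28 mm across, 14 mm thick, axis along the barrel, 30 mm above the bench. It lies 130 mm less the joint value from the barrel's centre, towards its -x, and is pushed along +x. Behind it is a bare 12 mm rod; about 1 mm of it shows when home.
- cyl_c: Clamp cylinder in the nest on the jig's -y side (jig frame 0, -0.095): loose, 0.4 kg; square aluminium barrel 110 mm long (x), 36 wide, 36 high, black ends, blue stripe and two brass ports (4 mm proud, 36 mm either side of the middle) on top. Origin at the barrel's centre; x along it, +x end against the back stop, rod out of the -x end, z up. One of the three is jammed inside; all look alike.
- rod_c (a joint): How far the rod of cyl_c is in (m): 0 fully out, 0.060 fully home; starts 0 to 12 mm in. A sound rod slides against a drag of about 2.5 N (more if fast), without a spring, and stays where left. The jammed one feels the same at first, then stops dead 20 to 30 mm short of home.
- foot_c (a point): Centre of the front face of the black rubber foot on the rod of cyl_c: a disc 28 mm across, 14 mm thick, axis along the barrel, 30 mm above the bench. It lies 130 mm less the joint value from the barrel's centre, towards its -x, and is pushed along +x. Behind it is a bare 12 mm rod; about 1 mm of it shows when home.
- jig: Fixed wooden test jig: board 160 mm (x) by 290 mm (y), 12 mm thick, with three nests 95 mm apart in y. Origin at its underside below the middle cylinder's barrel; x along the cylinders, z up. Barrels lie on the board (12 to 48 mm above the bench); rods and feet hang over the bench in front. Pushed with more than 90 N it counts as damaged.
- nest (a point): Middle of the middle nest, on the board's top, 12 mm above the bench. Each nest has four black corner posts (tops 24 mm above the bench, 44 mm either side of the barrel's middle, 14 mm long, 1.5 mm clear of its sides) and a dark steel back stop at +x (60 mm wide, top 38 mm above the bench). The middle 70 mm of each barrel is free to grip on both sides.
- scrap_bin: Red open box, fixed, 240 mm (x) by 160 mm (y), 55 mm high, walls and floor 5 mm thick: the scrap bin. Origin at the centre of its underside, z up.
- parts_tray: Blue open box of the same size with four compartments, fixed: not for scrap. Origin at the centre of its underside. It and the scrap bin stand either side of the jig, either way round.
- hammer: Bystander: hammer lying behind the jig; leave alone.
- glue: Bystander: white glue bottle, 60 mm across, 170 mm high; origin at the centre of its underside; leave alone.
- offcut: Bystander: wooden offcut 160 by 50 by 35 mm; origin at the centre of its underside; leave alone.
Mind the look-alikes: they are no part of the job. Leave any purple look-alike of the cyl_a alone.

How it is judged:
By the outcome, as a careful person would: the job done as asked, in the order asked, and still so for the second after the job is handed in, with the robot touching nothing.
It also fails if it takes over 64 s, if anything falls off the work surface, if the arm or the gripper's body presses on something with over 40 N, if the wrist force passes 120 N, or if a joint passes its speed limit or range.

### The arm

A 6-joint arm with a two-finger parallel gripper is mounted at the origin on the work surface. World frame = base frame: x ahead of the robot, y to its left, z up, the work surface at z = 0. Lengths are in m, angles in rad, forces in N, time in s.
With the tool pointing down it reaches from about 0.25 to 0.725 m from the base axis. Payload 9.7 kg.
Tool frame: the origin (TCP) lies midway between the tips of the shut fingers; the grasp point (between the pads) lies robot.pinch_z behind it (robot.pinch_z is the distance from the TCP to the grasp point, in m); y points along the fingers, x is the direction in which the jaws open and shut, and the axes are right-handed (so a half turn about y gives the same grasp; the last joint's range is limited). The gripper opens to 85 mm and grips with 20 to 120 N. Pads are 22 mm wide; open, the fingers measure 114 mm over their backs; the gripper's body (76 mm by 85 mm) begins 54 mm behind the grasp point. The pads swing forward as they close: fully open they stand 13 mm farther back than shut.
Start: joints at [-1.32, 0.087, 0.176, 1.66, 0, 1.571], TCP at [0.136, -0.533, 0.231] pointing down, gripper open.
Joint ranges: [-3.13, 3.13], [-0.85, 1.81], [-1.15, 1.24], [-2.2, 2.28], [-1.44, 1.52], [-3.14, 3.14]. Speed limits (rad/s): [2.22, 2.22, 2.57, 3.14, 3.14, 3.14].

### API

Orientations are given as a unit quaternion [x, y, z, w].
In Python, from cell import robot gives the robot as it stands.
- The arm moves only by the shell command python3 -m inch 'ROWS' [FORCE]. ROWS is JSON, a list that holds one entry, the list of rows, each a list of 5 numbers: the opening, from 0 (shut) to 1 (fully open), then the shift along the tool's x, y, z in mm, then the turn about the tool's y in rad. A call has 1 to 5 rows; each row is the pose to reach, as a shift and turn from the pose measured when the call began, along the tool's axes at that moment; what a row does not reach only later rows make up. A row lasts 1/10 s, in which the tool goes at most 50 mm and 8.59 degrees, less where a joint would pass 70% of its speed; a pose out of reach is approached as far as the arm can. A call with a gripper value outside its range is refused whole. The fingers move at their own pace and stop on an object; FORCE is the grip in N (left out, the last holds). Time passes only in rows, so rows that repeat a pose let the fingers close. It gives the time, the measured TCP pose, the force and the opening at its end, in the units of the state.
- robot.sense(): the state, without advancing time (a new reading comes with each control period).
- robot.get_image(name): name is "side" or "top" or "wrist"; returns a dict with "img" (480x640x3 uint8, red, green, blue), "z_map" (480x640 float32, m along the optical axis (not along the pixel's ray), 0 where there is no reading), "mtx" (3x3 intrinsics, pixels), "R" (3x3) and "t" (3): a world point X has camera coordinates R X + t; the wrist camera has in their place "hand_eye" (4x4, takes a point from camera to tool coordinates, whose origin is the TCP and whose axes are the tool frame's). Camera axes: x right, y down, z forward; pixel columns grow to the right and rows downward; lengths in m; the calibration is good to about 2 mm. A picture is of the moment at which its call begins: read the wrist's pose just before it.
- robot.sign_off(): hands the job in, once; it reports no verdict.
Trained networks look in a picture, given as the dict that the camera call returned (one of the last four; its "shot" number tells which), for a name from the list of things; names that differ only in an ending like _2 or _b are one class to them, and where a whole thing is asked for, a point or a joint stands for the part that bears it (a point fixed in the world has none). Each returns a list of dicts, best first, with "confidence" (0 to 1); they miss things now and then, are a little off and sometimes report something else, mostly with a low value. They report only what shows in the picture. A call takes as long as a camera call. They do not tell look-alikes from the thing itself.
- robot.trace(thing, picture): "mask" (480x640 bool, what is visible of it) and "xy" ([column, row] in pixels, amid what is visible of it).
The state is a dict: "time": time; "q": joint angles; "qd": joint speeds; "joint_efforts": joint torques, N m; "tcp_pos": TCP position; "eef_rot": TCP orientation; "force": force on the tool from outside, world axes, zero at the start; "moment": the same for the moment, N m; "finger_gap": finger opening in m.
Only numpy, scipy, OpenCV 4.12 (cv2) and the standard library are available. Lean on these libraries where they do the work, as an engineer would, in place of code of your own. Each camera call takes 0.05 s, during which the arm holds its last target. There are 200 camera calls.

## Working session

There is one attempt and no reset: what is moved stays moved. The work goes in short steps, Python scripts to look and compute and a shell command to move; the robot and the scene stay as the last step left them, time stands still between calls to the robot, and variables do not carry over. Pictures are saved under pics/ and viewed, about 8 in all and at most 12, crops included, and the job is handed in when it is done.

```bash
ls; mkdir -p pics; python3 - <<'E'
from cell import robot
import cv2, numpy as np
s=robot.sense(); print(s); print(robot.pinch_z)
t=robot.get_image("top"); d=robot.get_image("side")
print(t["mtx"],t["R"],t["t"])
cv2.imwrite("pics/top.png",t["img"][:,:,::-1]); cv2.imwrite("pics/side.png",d["img"][:,:,::-1])
def W(p,c,r):
    z=p["z_map"][int(r),int(c)]; m=p["mtx"]
    return np.round(p["R"].T@(np.array([(c-m[0,2])/m[0,0]*z,(r-m[1,2])/m[1,1]*z,z])-p["t"]),4)
for n in ["cyl_a","foot_a","jig","scrap_bin","parts_tray","hammer","glue","offcut"]:
    for o in robot.trace(n,t)[:5]:
        print(n,o["confidence"],o["xy"],W(t,*o["xy"]),o["mask"].sum())
E
```

```text
pics
{'time': 0.0, 'q': array([-1.32000704e+00,  8.74925288e-02,  1.75157421e-01,  1.65978346e+00,
        1.56972314e-05,  1.57075717e+00]), 'qd': array([-5.23749028e-04,  7.59695035e-04, -1.63305728e-03, -2.17329175e-03,
        2.55252242e-05,  2.52206993e-04]), 'joint_efforts': array([ 5.48508524e-04, -5.20386350e+01,  4.64806044e+01,  1.62519672e-02,
       -5.11422354e-05,  4.96553992e-05]), 'tcp_pos': array([ 0.13644452, -0.53258798,  0.23057717]), 'eef_rot': array([-0.55832469,  0.43389592, -0.43316412,  0.55890672]), 'force': array([ 0.38018651, -0.32022761,  0.91872086]), 'moment': array([ 0.00188486, -0.00636731, -0.05749297]), 'finger_gap': 0.0858308244504467}
0.0187
[[442.10448586   0.         318.21727083]
 [  0.         442.10448586 238.06560891]
 [  0.           0.           1.        ]] [[-0.02423163 -0.99966832  0.00872202]
 [-0.98886652  0.02268667 -0.14706568]
 [ 0.14681903 -0.01218855 -0.98908827]] [0.01794112 0.49868175 1.12516633]
cyl_a 0.9 [332.2, 211.1] [ 0.5685 -0.0322  0.0459] 719
cyl_a 0.9 [204.3, 365.7] [0.181  0.3007 0.0356] 955
cyl_a 0.64 [370.5, 211.6] [ 0.5649 -0.1331  0.046 ] 818
cyl_a 0.61 [297.3, 215.4] [0.5583 0.0596 0.0496] 760
cyl_a 0.44 [185.1, 248.4] [0.4837 0.3635 0.0058] 6072
foot_a 0.73 [173.5, 348.7] [0.2237 0.3823 0.0249] 176
foot_a 0.49 [331.7, 249.9] [ 0.4671 -0.0284  0.035 ] 136
foot_a 0.41 [293.6, 247.3] [ 0.4813  0.073  -0.0043] 140
jig 0.8 [322.6, 209.0] [ 0.5824 -0.008   0.0101] 4256
scrap_bin 0.76 [186.5, 250.2] [0.4788 0.3597 0.0055] 6086
scrap_bin 0.36 [335.7, 139.5] [ 0.7741 -0.0488  0.0228] 1188
parts_tray 0.91 [450.4, 247.5] [ 0.4669 -0.3427  0.0293] 6054
hammer 0.62 [334.8, 140.3] [ 0.7699 -0.0459  0.028 ] 1090
glue 0.82 [428.2, 146.9] [ 0.7116 -0.2749  0.1225] 753
glue 0.74 [324.6, 209.8] [ 0.5798 -0.0133  0.0117] 4321
offcut 0.67 [199.0, 163.1] [0.7108 0.3224 0.0347] 1156
```

View pics/top.png

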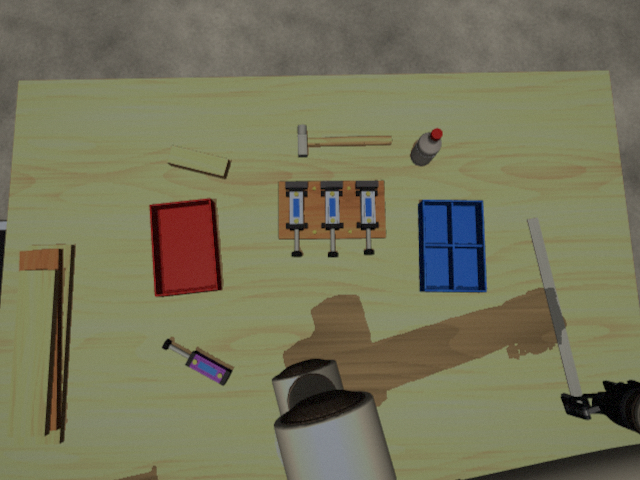

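The top view shows three barrels in the jig at (297,215), (332,211) and (370,212), which are the ones I want. The purple look-alike is at (204,366) and must be left alone. The red bin is at (186,250), the blue tray at (450,247), the hammer at (335,140), the glue at (428,147) and the offcut at (199,163). Next I'll measure the jig and check a close crop.

```bash
cat > h.py <<'E'
import numpy as np, cv2
from scipy.spatial.transform import Rotation as Ro
from cell import robot
def cloud(p, T=None):
    z=p["z_map"]; m=p["mtx"]; r,c=np.mgrid[:480,:640]
    P=np.stack([(c-m[0,2])/m[0,0]*z,(r-m[1,2])/m[1,1]*z,z],-1)
    if T is None: Q=(P-p["t"])@p["R"]
    else: Q=P@T[:3,:3].T+T[:3,3]
    Q[z==0]=np.nan
    return Q
def tool(s):
    T=np.eye(4); T[:3,:3]=Ro.from_quat(s["eef_rot"]).as_matrix(); T[:3,3]=s["tcp_pos"]; return T
def wrist():
    s=robot.sense(); p=robot.get_image("wrist"); return s,p,cloud(p,tool(s)@p["hand_eye"])
E
python3 - <<'E'
from h import *
s=robot.sense(); print(tool(s).round(3))
p=robot.get_image("top"); C=cloud(p)
hsv=cv2.cvtColor(p["img"],cv2.COLOR_RGB2HSV)
blue=((hsv[...,0]>95)&(hsv[...,0]<125)&(hsv[...,1]>120)).astype(np.uint8)
blue[:, :275]=0; blue[:,390:]=0; blue[300:]=0
n,l,st,ce=cv2.connectedComponentsWithStats(blue)
for i in range(1,n):
    if st[i,4]>15:
        q=C[l==i]; print("stripe",st[i],ce[i].round(1),np.nanmean(q,0).round(4), np.ptp(q,0).round(3))
for nm in ["scrap_bin","parts_tray"]:
    m=robot.trace(nm,p)[0]["mask"]; q=C[m]; q=q[q[:,2]>.04]
    r=cv2.minAreaRect(q[:,:2].astype(np.float32)); print(nm,r)
q=C[175:262,275:390].reshape(-1,3); q=q[(q[:,2]>.006)&(q[:,2]<.018)]
print("board",cv2.minAreaRect(q[:,:2].astype(np.float32)))
cv2.imwrite("pics/crop.png",cv2.resize(p["img"][170:265,265:395,::-1],None,fx=6,fy=6,interpolation=2))
E
```

```text
[[ 0.248 -0.     0.969  0.136]
 [-0.969  0.     0.248 -0.533]
 [-0.    -1.     0.     0.231]
 [ 0.     0.     0.     1.   ]]
stripe [293 199   6  18 101] [295.7 207.5] [0.58   0.0636 0.0481] [nan nan nan]
stripe [329 198   6  18  95] [331.8 206.3] [ 0.5809 -0.0315  0.0477] [nan nan nan]
stripe [365 198   6  18  93] [367.8 206.3] [ 0.5787 -0.1265  0.0479] [nan nan nan]
scrap_bin ((0.4827829599380493, 0.3553187847137451), (0.24089132249355316, 0.1616523563861847), 5.3224968910217285)
parts_tray ((0.4700166583061218, -0.3448469042778015), (0.16256852447986603, 0.240494504570961), 88.18035888671875)
board ((0.5605016350746155, -0.031148165464401245), (0.2921374440193176, 0.2290879637002945), 87.38703918457031)
```

View pics/crop.png

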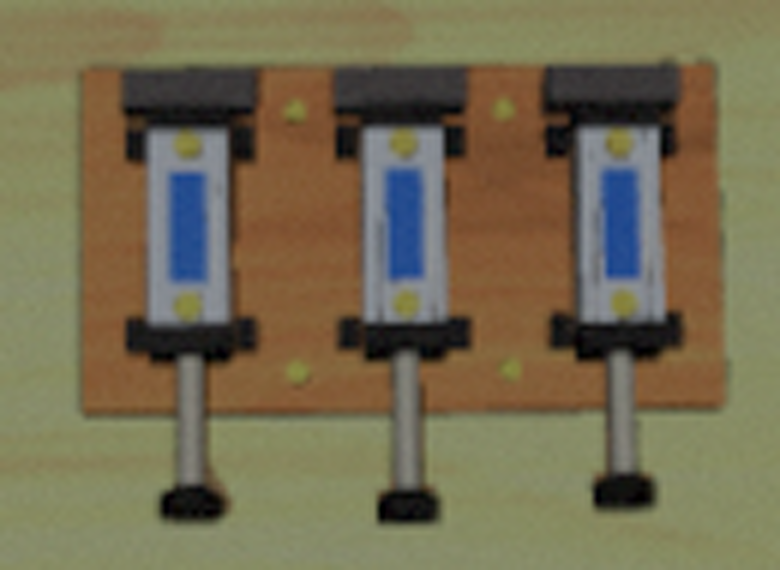

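The crop confirms three silver, blue-striped cylinders with their feet at the bottom and no purple one among them. Jig yaw is about 0 and the barrel centres are at x≈0.58, y≈0.064, -0.0315 and -0.1265. I'll move above the front of the jig.

```bash
python3 -m inch '[[[1,-34,0,33,0.05],[1,-68,0,66,0.1],[1,-102,0,100,0.15],[1,-137,0,133,0.2],[1,-171,0,166,0.25]]]'; python3 -m inch '[[[0.0,-46,0,10,0],[0.0,-92,0,22,0],[0,-138,0,33,0],[0,-184,0,44,0],[0,-230,0,56,0]]]'
```

```text
time: 1.15
tcp_pos: [0.2553, -0.3242, 0.2314]
eef_rot: [0.5, -0.5, 0.501, -0.5]
force: [2.0, -0.5, 0.3]
finger_gap: 0.0855
time: 1.65
tcp_pos: [0.3116, -0.0927, 0.2316]
eef_rot: [0.499, -0.5, 0.501, -0.5]
force: [1.1, 0.3, 1.3]
finger_gap: 0.0124
```

```bash
python3 -m inch '[[[0,-30,0,30,0],[0,-60,0,60,0],[0,-60,0,60,0]]]'; python3 - <<'E'
from h import *
s,p,C=wrist(); print(tool(s).round(3))
cv2.imwrite("pics/w1.png",p["img"][:,:,::-1])
hsv=cv2.cvtColor(p["img"],cv2.COLOR_RGB2HSV)
blue=((hsv[...,0]>95)&(hsv[...,0]<125)&(hsv[...,1]>120)).astype(np.uint8)
n,l,st,ce=cv2.connectedComponentsWithStats(blue)
for i in range(1,n):
    if st[i,4]>200:
        q=C[l==i]; q=q[np.isfinite(q[:,0])]
        print("stripe",st[i],ce[i].round(1),np.mean(q,0).round(4),cv2.minAreaRect(q[:,:2].astype(np.float32)))
for o in robot.trace("foot_a",p)[:4]:
    q=C[o["mask"]];q=q[np.isfinite(q[:,0])]; print("foot",o["confidence"],o["xy"],np.median(q,0).round(4),np.percentile(q,[3,97],0).round(4).tolist())
E
```

```text
time: 1.95
tcp_pos: [0.3737, -0.0297, 0.2312]
eef_rot: [-0.5, 0.499, -0.5, 0.501]
force: [-1.3, 0.4, -0.1]
finger_gap: 0.0001
[[ 0.002  0.002  1.     0.374]
 [-1.    -0.     0.002 -0.03 ]
 [ 0.    -1.     0.002  0.231]
 [ 0.     0.     0.     1.   ]]
stripe [  560     0    80   242 13509] [609.8 136. ] [ 0.4384 -0.2766  0.0275] ((0.4522778391838074, -0.3012111485004425), (0.07812228053808212, 0.1962089091539383), 88.95314025878906)
stripe [  0 391  38  27 490] [ 17.5 404.8] [0.1714 0.2868 0.0363] ((0.17157810926437378, 0.28707149624824524), (0.039297204464673996, 0.019071681424975395), 63.11225509643555)
foot 0.84 [442.7, 84.6] [ 0.4822 -0.1248  0.0359] [[0.4551, -0.1349, 0.0295], [0.5202, -0.114, 0.0441]]
foot 0.67 [327.7, 85.1] [ 0.4814 -0.0318  0.0358] [[0.4509, -0.042, 0.0003], [0.5215, -0.0205, 0.0441]]
foot 0.61 [209.0, 79.9] [0.484  0.0615 0.0356] [[0.4545, 0.0513, 0.0288], [0.523, 0.0741, 0.0441]]
```

View pics/w1.png

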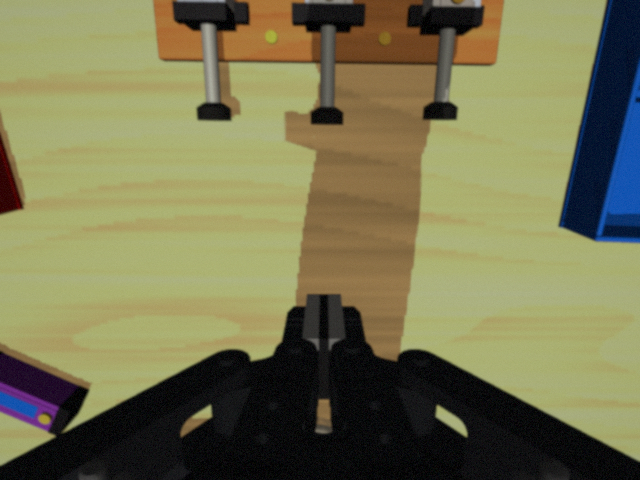

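The wrist view shows three feet at (209,112), (328,115) and (442,112), with fronts at x≈0.455, 0.451 and 0.455. I'll start with b, straight ahead.

```bash
python3 -m inch '[[[0,1,42,10,0.01],[0,1,84,20,0.02],[0,1,126,30,0.02],[0,1,168,40,0.02],[0,1,208,48,0.02]]]';  python3 -m inch '[[[0,0,0,0,0],[0,0,0,4,0],[0,0,0,8,0],[0,0,0,12,0],[0,0,0,16,0]]]'
```

```text
time: 2.55
tcp_pos: [0.4196, -0.0346, 0.0222]
eef_rot: [0.494, -0.505, 0.506, -0.495]
force: [0.6, 0.1, 1.1]
finger_gap: 0.0001
time: 3.05
tcp_pos: [0.4369, -0.0351, 0.0238]
eef_rot: [0.494, -0.504, 0.507, -0.495]
force: [-0.0, 0.3, -0.3]
finger_gap: -0.0001
```

```bash
python3 -m inch '[[[0,-3,1,4,0],[0,-3,1,8,0],[0,-3,1,12,0],[0,-3,1,16,0],[0,-3,1,20,0]]]';python3 -m inch '[[[0,0,0,3,0],[0,0,0,6,0],[0,0,0,9,0],[0,0,0,12,0],[0,0,0,15,0]]]'
```

```text
time: 3.55
tcp_pos: [0.4572, -0.0325, 0.0229]
eef_rot: [0.494, -0.504, 0.507, -0.495]
force: [-2.5, 0.8, 2.0]
finger_gap: 0.0002
time: 4.05
tcp_pos: [0.4723, -0.0328, 0.0228]
eef_rot: [0.494, -0.504, 0.507, -0.495]
force: [-2.4, 0.7, 1.6]
finger_gap: 0.0001
```

```bash
python3 -m inch '[[[0,0,0,2,0],[0,0,0,4,0],[0,0,0,6,0],[0,0,0,8,0],[0,0,0,10,0]]]';python3 -m inch '[[[0,0,0,2,0],[0,0,0,4,0],[0,0,0,6,0],[0,0,0,8,0],[0,0,0,8,0]]]'
```

```text
time: 4.55
tcp_pos: [0.4825, -0.0331, 0.0229]
eef_rot: [0.494, -0.504, 0.507, -0.495]
force: [-1.6, 0.5, 1.5]
finger_gap: 0.0003
time: 5.05
tcp_pos: [0.4908, -0.0333, 0.0229]
eef_rot: [0.494, -0.504, 0.507, -0.495]
force: [-0.7, 0.3, 0.5]
finger_gap: 0.0001
```

```bash
python3 -m inch '[[[0,0,0,2,0],[0,0,0,4,0],[0,0,0,5,0]]]';python3 -m inch '[[[0,0,0,1.5,0],[0,0,0,3,0]]]'; python3 -m inch '[[[0,0,0,1.5,0],[0,0,0,3,0]]]'
```

```text
time: 5.35
tcp_pos: [0.496, -0.0334, 0.0229]
eef_rot: [0.494, -0.504, 0.507, -0.495]
force: [-3.6, -1.1, -0.1]
finger_gap: 0.0001
time: 5.55
tcp_pos: [0.4991, -0.0335, 0.0229]
eef_rot: [0.494, -0.504, 0.507, -0.495]
force: [-2.8, 0.3, 1.3]
finger_gap: 0.0001
time: 5.75
tcp_pos: [0.5006, -0.0335, 0.0227]
eef_rot: [0.495, -0.505, 0.506, -0.494]
force: [-16.3, -0.8, 9.3]
finger_gap: -0.0001
```

Rod b is home: it stopped at TCP x≈0.501 with 16 N. I'll back off and go to a.

```bash
python3 -m inch '[[[0,0,0,-20,0],[0,0,0,-60,0],[0,-20,0,-80,0],[0,-60,0,-80,0],[0,-96,0,-80,0]]]';python3 -m inch '[[[0,0,0,0,0],[0,0,0,4,0],[0,0,0,8,0],[0,0,0,12,0],[0,0,0,16,0]]]'
```

```text
time: 6.25
tcp_pos: [0.424, 0.0183, 0.023]
eef_rot: [-0.499, 0.5, -0.487, 0.514]
force: [0.5, 0.7, -0.1]
finger_gap: 0.0003
time: 6.75
tcp_pos: [0.4404, 0.0184, 0.0229]
eef_rot: [-0.499, 0.5, -0.487, 0.513]
force: [-0.0, -0.1, 0.3]
finger_gap: 0.0002
```

```bash
python3 -m inch '[[[0,0,0,-15,0],[0,-20,0,-15,0],[0,-46,0,-15,0],[0,-46,0,-15,0],[0,-46,0,-15,0]]]'; python3 - <<'E'
from h import *
s=robot.sense(); print(tool(s).round(3))
E
```

```text
time: 7.25
tcp_pos: [0.4262, 0.0377, 0.0243]
eef_rot: [-0.502, 0.497, -0.473, 0.526]
force: [0.3, 0.0, 0.2]
finger_gap: 0.0
[[ 0.057 -0.001  0.998  0.426]
 [-0.997  0.048  0.057  0.038]
 [-0.048 -0.999  0.002  0.024]
 [ 0.     0.     0.     1.   ]]
```

```bash
python3 - <<'E'
from h import *
s=robot.sense(); print(s["q"].round(3),s["qd"].round(3))
E
python3 -m inch '[[[0,0,-20,0,0],[0,0,-40,0,0],[0,0,-40,0,0]]]'; python3 - <<'E'
from h import *
s=robot.sense(); print(s["q"].round(3),tool(s).round(3))
E
```

```text
[ 0.056 -0.19  -0.491  1.268  0.048  3.141] [-0.009 -0.002 -0.004  0.001 -0.003  0.   ]
time: 7.55
tcp_pos: [0.4278, 0.0358, 0.0666]
eef_rot: [-0.501, 0.496, -0.474, 0.527]
force: [-0.2, 0.5, 0.3]
finger_gap: -0.0001
[ 0.052 -0.21  -0.425  1.351  0.048  3.136] [[ 0.057  0.003  0.998  0.428]
 [-0.997  0.048  0.057  0.036]
 [-0.048 -0.999  0.006  0.067]
 [ 0.     0.     0.     1.   ]]
```

Joint 6 has reached its limit: for y>0 the tool yaw has to stay at or above q1. I'll yaw the tool slightly (about 0.17 rad) to push a.

```bash
python3 -m inch '[[[0,0,0,-4,-0.07],[0,-8,0,-4,-0.13],[0,-20,0,-4,-0.13],[0,-33,0,-5,-0.13],[0,-33,0,-5,-0.13]]]'; python3 - <<'E'
from h import *
s=robot.sense(); print(s["q"].round(3),tool(s).round(3))
E
```

```text
time: 8.05
tcp_pos: [0.4207, 0.0696, 0.0677]
eef_rot: [-0.531, 0.461, -0.441, 0.558]
force: [0.0, -0.4, 1.1]
finger_gap: 0.0
[ 0.132 -0.222 -0.432  1.352  0.048  3.087] [[ 0.186  0.002  0.983  0.421]
 [-0.981  0.048  0.186  0.07 ]
 [-0.047 -0.999  0.011  0.068]
 [ 0.     0.     0.     1.   ]]
```

```bash
python3 -m inch '[[[0,0,20,0,0],[0,1,44,6,0],[0,2,44,10,0],[0,3,44,14,0],[0,4,44,18,0]]]';  python3 -m inch '[[[0,1,0,4,0],[0,2,0,8,0],[0,2,0,12,0],[0,3,0,16,0],[0,4,0,20,0]]]';python3 -m inch '[[[0,0.5,0,3,0],[0,1,0,6,0],[0,2,0,9,0],[0,2,0,11,0],[0,2.5,0,13,0]]]'
```

```text
time: 8.55
tcp_pos: [0.4401, 0.0711, 0.0248]
eef_rot: [-0.53, 0.461, -0.441, 0.558]
force: [0.5, -0.6, 0.2]
finger_gap: -0.0001
time: 9.05
tcp_pos: [0.461, 0.0709, 0.0251]
eef_rot: [-0.53, 0.461, -0.441, 0.558]
force: [-2.9, -0.0, 1.6]
finger_gap: -0.0005
time: 9.55
tcp_pos: [0.4743, 0.0709, 0.0251]
eef_rot: [-0.53, 0.461, -0.441, 0.558]
force: [-3.5, 0.4, 1.6]
finger_gap: -0.0001
```

```bash
python3 -m inch '[[[0,0.4,0,2,0],[0,0.8,0,4,0],[0,1.2,0,6,0],[0,1.6,0,8,0],[0,2,0,10,0]]]';python3 -m inch '[[[0,0.4,0,2,0],[0,0.8,0,4,0],[0,1.2,0,6,0],[0,1.6,0,8,0],[0,2,0,10,0]]]'
```

```text
time: 10.05
tcp_pos: [0.4768, 0.0707, 0.0244]
eef_rot: [-0.534, 0.465, -0.437, 0.555]
force: [-51.2, -1.0, 32.8]
finger_gap: -0.0001
time: 10.55
tcp_pos: [0.4768, 0.0704, 0.0231]
eef_rot: [-0.539, 0.471, -0.431, 0.55]
force: [-64.1, -2.2, 39.5]
finger_gap: -0.0001
```

Rod a stops dead at x=0.477, about 23 mm short of home, so a is the jammed one. The second chained push was harder than intended (64 N, still under 90). I'll back off and lift.

```bash
python3 -m inch '[[[0,0,0,-10,0],[0,-4,0,-30,0],[0,-8,-20,-50,0],[0,-8,-50,-50,0],[0,-8,-50,-50,0]]]'; python3 - <<'E'
from h import *
s=robot.sense(); print(s["q"].round(3),tool(s).round(3),s["force"])
p=robot.get_image("top"); cv2.imwrite("pics/top2.png",cv2.resize(p["img"][170:290,265:395,::-1],None,fx=5,fy=5,interpolation=2))
E
```

```text
time: 11.05
tcp_pos: [0.43, 0.0668, 0.0784]
eef_rot: [-0.537, 0.469, -0.432, 0.552]
force: [0.5, 0.3, -0.5]
finger_gap: 0.0001
[ 0.12  -0.172 -0.37   1.394  0.052  3.074] [[ 0.185 -0.027  0.982  0.43 ]
 [-0.981  0.049  0.186  0.067]
 [-0.053 -0.998 -0.017  0.078]
 [ 0.     0.     0.     1.   ]] [ 0.5151301   0.32574568 -0.50368578]
```

View pics/top2.png

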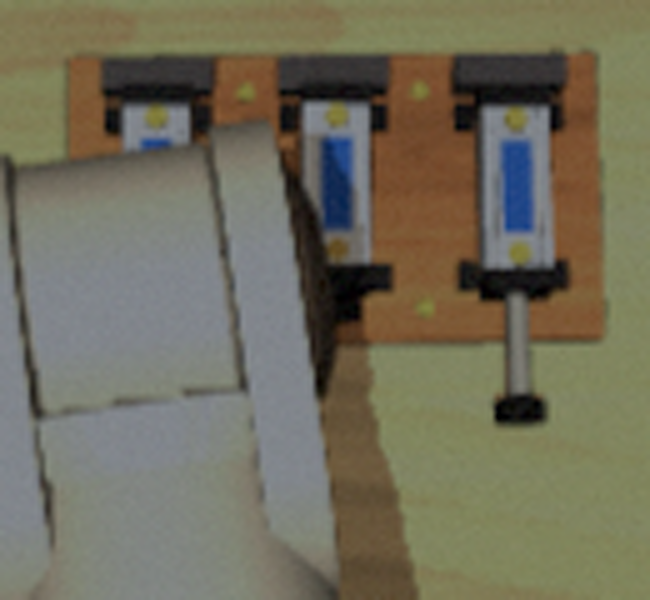

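The crop shows b's foot tight against its barrel at (345,305), so b is home. Foot c is still out at (520,408). Going to c.

```bash
python3 -m inch '[[[0,38,0,-8,0.04],[0,76,0,-16,0.08],[0,114,0,-24,0.12],[0,152,0,-33,0.16],[0,188,0,-41,0.20]]]';python3 -m inch '[[[0,0,0,0,0],[0,0,0,0,0]]]'; python3 - <<'E'
from h import *
s=robot.sense(); print(s["q"].round(3),tool(s).round(3),s["force"])
E
```

```text
time: 11.6
tcp_pos: [0.4239, -0.127, 0.0664]
eef_rot: [-0.491, 0.523, -0.484, 0.501]
force: [2.1, -0.5, 0.2]
finger_gap: -0.0002
time: 11.8
tcp_pos: [0.4236, -0.1276, 0.0654]
eef_rot: [-0.491, 0.524, -0.484, 0.5]
force: [0.6, 0.6, -0.6]
finger_gap: -0.0001
[-0.317 -0.125 -0.354  1.386  0.038  2.84 ] [[-0.017 -0.03   0.999  0.424]
 [-0.999  0.05  -0.016 -0.128]
 [-0.049 -0.998 -0.031  0.065]
 [ 0.     0.     0.     1.   ]] [ 0.62118368  0.57107706 -0.64164599]
```

```bash
python3 -m inch '[[[0,0,20,0,0],[0,0,41,4,0],[0,0,41,8,0],[0,0,41,12,0],[0,0,41,17,0]]]';  python3 -m inch '[[[0,0,0,4,0],[0,0,0,8,0],[0,0,0,12,0],[0,0,0,16,0],[0,0,-0.5,19,0]]]'
```

```text
time: 12.3
tcp_pos: [0.4404, -0.1255, 0.025]
eef_rot: [-0.491, 0.523, -0.484, 0.501]
force: [0.3, 0.5, 0.1]
finger_gap: -0.0002
time: 12.8
tcp_pos: [0.4596, -0.1258, 0.025]
eef_rot: [-0.491, 0.523, -0.484, 0.501]
force: [-3.0, -0.7, -0.8]
finger_gap: 0.0005
```

```bash
python3 -m inch '[[[0,0,0,2.5,0],[0,0,0,5,0],[0,0,0,7.5,0],[0,0,0,10,0],[0,0,0,12,0]]]'
```

```text
time: 13.3
tcp_pos: [0.4719, -0.126, 0.0247]
eef_rot: [-0.491, 0.523, -0.484, 0.501]
force: [-2.6, 0.2, 1.9]
finger_gap: -0.0002
```

```bash
python3 -m inch '[[[0,0,0,2,0],[0,0,-0.2,4,0],[0,0,-0.4,6,0],[0,0,-0.5,8,0],[0,0,-0.5,10,0]]]'
```

```text
time: 13.8
tcp_pos: [0.4819, -0.1262, 0.0247]
eef_rot: [-0.491, 0.523, -0.484, 0.501]
force: [-2.7, 1.3, 1.7]
finger_gap: 0.0
```

```bash
python3 -m inch '[[[0,0,0,2,0],[0,0,0,4,0],[0,0,0,6,0],[0,0,0,8,0],[0,0,-0.5,10,0]]]'
```

```text
time: 14.3
tcp_pos: [0.492, -0.1263, 0.0248]
eef_rot: [-0.491, 0.523, -0.484, 0.501]
force: [-2.1, 1.2, -2.3]
finger_gap: -0.0002
```

```bash
python3 -m inch '[[[0,0,0,1.5,0],[0,0,0,3,0],[0,0,0,4,0]]]'
```

```text
time: 14.6
tcp_pos: [0.4961, -0.1264, 0.0247]
eef_rot: [-0.491, 0.523, -0.484, 0.501]
force: [-2.2, 0.2, 0.9]
finger_gap: 0.0002
```

```bash
python3 -m inch '[[[0,0,0,1.5,0],[0,0,0,3,0]]]'
```

```text
time: 14.8
tcp_pos: [0.4992, -0.1264, 0.0246]
eef_rot: [-0.491, 0.523, -0.484, 0.501]
force: [-7.3, 0.5, 3.0]
finger_gap: 0.0001
```

```bash
python3 -m inch '[[[0,0,0,1,0],[0,0,0,2,0],[0,0,0,2,0]]]'
```

```text
time: 15.1
tcp_pos: [0.4993, -0.1264, 0.0245]
eef_rot: [-0.492, 0.525, -0.483, 0.5]
force: [-13.9, 0.8, 8.6]
finger_gap: -0.0002
```

c is home: it stopped at 0.499 with 14 N, the same depth as b. Now I'll retreat, lift, and half-turn the tool to get off the joint 6 limit before gripping a.

```bash
python3 -m inch '[[[0,0,0,-25,0],[0,0,-10,-60,0],[0,0,-60,-70,-0.15],[0,0,-110,-70,-0.3],[0,0,-160,-70,-0.45]]]' | head -3;python3 -m inch '[[[0.8,0,0,0,-0.15],[0.8,0,0,0,-0.3],[0.8,0,0,0,-0.45],[0.8,0,0,0,-0.6],[0.8,0,0,0,-0.75]]]'|head -3;python3 -m inch '[[[0.8,0,0,0,-0.15],[0.8,0,0,0,-0.3],[0.8,0,0,0,-0.45],[0.8,0,0,0,-0.6],[0.8,0,0,0,-0.75]]]'|head -3;python3 -m inch '[[[0.8,0,0,0,-0.15],[0.8,0,0,0,-0.3],[0.8,0,0,0,-0.45],[0.8,0,0,0,-0.6],[0.8,0,0,0,-0.75]]]'|head -3; python3 - <<'E'
from h import *
s=robot.sense(); print(s["q"].round(3),tool(s).round(3),s["force"])
E
```

```text
time: 15.6
tcp_pos: [0.4344, -0.1333, 0.1877]
eef_rot: [-0.588, 0.398, -0.36, 0.605]
time: 16.1
tcp_pos: [0.435, -0.1335, 0.1879]
eef_rot: [-0.679, 0.148, -0.12, 0.709]
time: 16.6
tcp_pos: [0.4356, -0.1337, 0.1881]
eef_rot: [-0.676, -0.123, 0.137, 0.714]
time: 17.1
tcp_pos: [0.4361, -0.1338, 0.1883]
eef_rot: [-0.579, -0.376, 0.375, 0.619]
[-0.321 -0.106 -0.1    1.619  0.037  0.13 ] [[ 0.437 -0.028 -0.899  0.436]
 [ 0.899  0.048  0.435 -0.134]
 [ 0.031 -0.998  0.046  0.188]
 [ 0.     0.     0.     1.   ]] [ 0.23115531 -0.22544798  0.81390833]
```

```bash
python3 -m inch '[[[0.8,48,3,-8,-0.1],[0.8,96,6,-16,-0.2],[0.8,143,10,-24,-0.3],[0.8,191,14,-32,-0.4],[0.8,238,18,-39,-0.43]]]';python3 -m inch '[[[0.8,0,0,0,0],[0.8,0,0,0,0]]]'|head -2; python3 - <<'E'
from h import *
s,p,C=wrist(); print(s["q"].round(3),tool(s).round(3))
cv2.imwrite("pics/w2.png",p["img"][:,:,::-1])
hsv=cv2.cvtColor(p["img"],cv2.COLOR_RGB2HSV)
blue=((hsv[...,0]>95)&(hsv[...,0]<125)&(hsv[...,1]>120)).astype(np.uint8)
n,l,st,ce=cv2.connectedComponentsWithStats(blue)
for i in range(1,n):
    if st[i,4]>200:
        q=C[l==i]; q=q[np.isfinite(q[:,0])]
        print("stripe",st[i],ce[i].round(1),np.mean(q,0).round(4),cv2.minAreaRect(q[:,:2].astype(np.float32)))
E
```

```text
time: 17.6
tcp_pos: [0.5762, 0.066, 0.176]
eef_rot: [-0.486, -0.501, 0.49, 0.523]
force: [0.8, -0.2, 0.2]
finger_gap: 0.0684
time: 17.8
tcp_pos: [0.5767, 0.067, 0.1754]
[0.091 0.169 0.158 1.582 0.05  0.106] [[ 0.017 -0.027 -0.999  0.577]
 [ 0.999  0.048  0.015  0.067]
 [ 0.048 -0.998  0.028  0.175]
 [ 0.     0.     0.     1.   ]]
stripe [ 297  213   22   66 1382] [307.6 245.1] [0.5821 0.062  0.0486] ((0.5828081965446472, 0.06198997050523758), (0.01527629978954792, 0.04908056557178497), 88.85415649414062)
stripe [ 162  215   26   66 1381] [174.8 247.2] [ 0.5809 -0.0327  0.0488] ((0.5816336274147034, -0.03294355794787407), (0.015385973267257214, 0.048798512667417526), 88.5224838256836)
stripe [  20  217   35   67 1521] [ 37.3 249.7] [ 0.58   -0.1279  0.0489] ((0.5806243419647217, -0.12780560553073883), (0.04900432378053665, 0.017309432849287987), 0.2577820420265198)
```

View pics/w2.png

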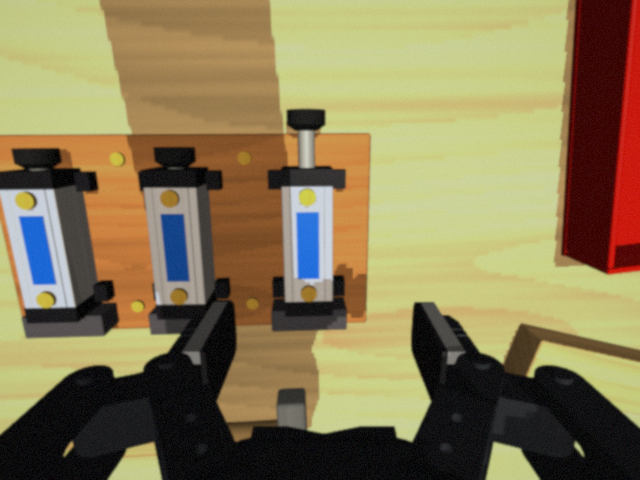

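The wrist view shows feet b (175,157) and c (37,157) tight against their barrels, and foot a (305,118) sticking out at about 23 mm. Barrel a's stripe at (308,245) gives its centre as (0.582,0.062). I'll descend, correcting for the slight tool tilt.

```bash
python3 -m inch '[[[0.75,-6,30,-4,0],[0.75,-12,65,-7,0],[0.75,-12,100,-7,0],[0.75,-12,125,-7,0],[0.75,-12,125,-7,0]]]'; python3 - <<'E'
from h import *
s,p,C=wrist(); T=tool(s);print(T.round(3))
d=np.array([.581,.062,.016])-T[:3,3]; print("tool shift mm",(T[:3,:3].T@d*1000).round(1))
E
```

```text
time: 18.35
tcp_pos: [0.5773, 0.0584, 0.0473]
eef_rot: [-0.485, -0.499, 0.491, 0.524]
force: [-0.3, 0.7, 0.1]
finger_gap: 0.064
[[ 0.02  -0.031 -0.999  0.577]
 [ 0.999  0.047  0.019  0.058]
 [ 0.047 -0.998  0.032  0.047]
 [ 0.     0.     0.     1.   ]]
tool shift mm [ 2.2 31.3 -4.6]
```

```bash
python3 -m inch '[[[0.75,2,15,-4,0],[0.75,2,31,-4,0],[0.75,2,31,-4,0]]]' 40; python3 -m inch '[[[0.5,0,0,0,0],[0.3,0,0,0,0],[0.1,0,0,0,0],[0,0,0,0,0],[0,0,0,0,0]]]' 40
```

```text
time: 18.7
tcp_pos: [0.5814, 0.0617, 0.0179]
eef_rot: [-0.485, -0.499, 0.49, 0.524]
force: [-0.4, 0.6, 0.6]
finger_gap: 0.0643
time: 19.2
tcp_pos: [0.5822, 0.0618, 0.0195]
eef_rot: [-0.486, -0.5, 0.49, 0.523]
force: [-2.1, -0.9, 5.6]
finger_gap: 0.0355
```

```bash
python3 -m inch '[[[0,0,-8,0,0],[0,0,-25,0,0],[0,0,-55,0,0],[0,0,-90,0,0],[0,0,-120,0,0]]]' 50; python3 - <<'E'
from h import *
s,p,C=wrist(); print(s["q"].round(3),tool(s).round(3),s["force"],s["finger_gap"])
cv2.imwrite("pics/w3.png",p["img"][:,:,::-1])
m=robot.trace("scrap_bin",p)
for o in m[:2]: print(o["confidence"],o["xy"])
E
```

```text
time: 19.7
tcp_pos: [0.5854, 0.0559, 0.1413]
eef_rot: [-0.486, -0.5, 0.49, 0.523]
force: [0.5, -0.8, -4.7]
finger_gap: 0.0353
[0.071 0.186 0.112 1.52  0.049 0.091] [[ 0.02  -0.027 -0.999  0.585]
 [ 0.999  0.048  0.019  0.056]
 [ 0.047 -0.999  0.028  0.141]
 [ 0.     0.     0.     1.   ]] [ 0.5052803  -0.80746438 -4.73487137] 0.03534861469617355
0.55 [628.0, 158.7]
0.38 [171.3, 147.2]
```

View pics/w3.png

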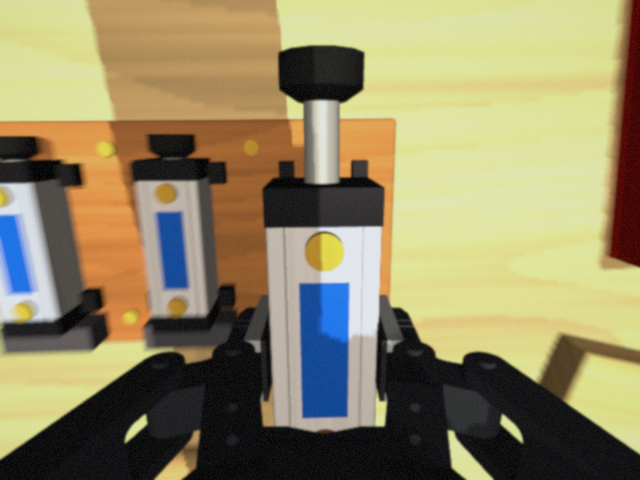

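Cylinder a is held squarely, with its stripe at (325,350) and b and c undisturbed. I'll carry it to the bin centre.

```bash
python3 -m inch '[[[0,25,0,8,0],[0,65,0,20,-0.02],[0,105,0,32,-0.04],[0,145,0,44,-0.06],[0,180,0,55,-0.08]]]'; python3 -m inch '[[[0,40,0,12,-0.01],[0,80,0,24,-0.02],[0,112,0,33,-0.03],[0,117,0,36,-0.03],[0,117,0,36,-0.03]]]'; python3 - <<'E'
from h import *
s,p,C=wrist(); T=tool(s);print(s["q"].round(3),T.round(3),s["force"],s["finger_gap"])
p=robot.get_image("top")
cv2.imwrite("pics/top3.png",cv2.resize(p["img"][170:320,120:280,::-1],None,fx=4,fy=4,interpolation=2))
print("shift",(T[:3,:3].T@(np.array([.502,.357,.03])-T[:3,3])*1000).round(1), np.arctan2(T[1,2],T[0,2]))
E
```

```text
time: 20.3
tcp_pos: [0.5349, 0.2384, 0.1528]
eef_rot: [0.467, 0.522, -0.508, -0.501]
force: [0.4, 0.1, -4.2]
finger_gap: 0.0349
time: 20.8
tcp_pos: [0.4909, 0.3534, 0.1579]
eef_rot: [0.459, 0.529, -0.516, -0.493]
force: [0.5, -1.3, -3.9]
finger_gap: 0.0355
[0.6   0.196 0.155 1.523 0.051 0.507] [[-0.092 -0.023 -0.995  0.491]
 [ 0.995  0.046 -0.093  0.353]
 [ 0.048 -0.999  0.019  0.158]
 [ 0.     0.     0.     1.   ]] [ 0.53884179 -1.26288865 -3.88113905] 0.03549958425363936
shift [ -3.7 127.6 -13.8] -3.0480093855746935
```

View pics/top3.png

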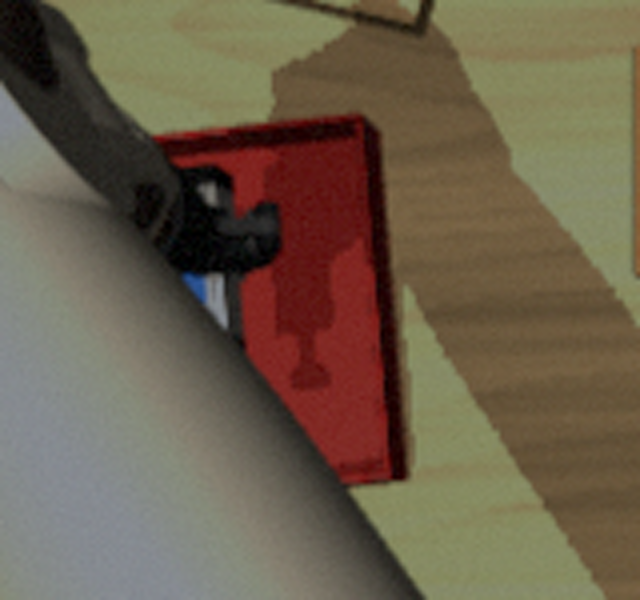

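The picture shows the cylinder over the bin with its shadow inside (300,300). Lowering.

```bash
python3 -m inch '[[[0,-4,25,-7,0],[0,-4,60,-14,0],[0,-4,100,-14,0],[0,-4,130,-14,0],[0,-4,135,-14,0]]]'; python3 -m inch '[[[0,0,1.5,0,0],[0,0,3,0,0],[0,0,4.5,0,0],[0,0,4.5,0,0]]]'
```

```text
time: 21.4
tcp_pos: [0.5015, 0.3527, 0.0185]
eef_rot: [0.46, 0.526, -0.517, -0.495]
force: [-0.5, 0.2, -4.6]
finger_gap: 0.0353
time: 21.8
tcp_pos: [0.502, 0.3532, 0.0153]
eef_rot: [0.46, 0.526, -0.517, -0.495]
force: [-0.7, 0.0, -3.9]
finger_gap: 0.0354
```

```bash
python3 -m inch '[[[0,0,1,0,0],[0,0,2,0,0],[0,0,3,0,0],[0,0,3,0,0]]]'
```

```text
time: 22.2
tcp_pos: [0.5022, 0.3536, 0.0127]
eef_rot: [0.46, 0.527, -0.516, -0.494]
force: [-0.1, -0.1, -0.6]
finger_gap: 0.0354
```

```bash
python3 -m inch '[[[0.5,0,0,0,0],[0.55,0,0,0,0],[0.6,0,0,0,0],[0.65,0,0,0,0],[0.65,0,0,0,0]]]'; python3 -m inch '[[[0.65,0,-15,0,0],[0.65,0,-50,0,0],[0.65,0,-95,0,0],[0.65,0,-140,0,0],[0.65,0,-170,0,0]]]'
```

```text
time: 22.7
tcp_pos: [0.5022, 0.3536, 0.0128]
eef_rot: [0.46, 0.527, -0.516, -0.494]
force: [0.3, 0.3, 0.6]
finger_gap: 0.0554
time: 23.2
tcp_pos: [0.507, 0.3462, 0.1876]
eef_rot: [0.46, 0.528, -0.515, -0.494]
force: [-0.2, 0.4, 0.1]
finger_gap: 0.0558
```

```bash
python3 -m inch '[[[0.65,0,-20,0,0],[0.65,0,-20,30,0],[0.65,0,-20,75,0],[0.65,0,-20,120,0],[0.65,0,-20,160,0]]]'; python3 - <<'E'
from h import *
s=robot.sense(); p=robot.get_image("top"); C=cloud(p)
cv2.imwrite("pics/top4.png",cv2.resize(p["img"][160:320,120:400,::-1],None,fx=2.8,fy=2.8,interpolation=2))
E
```

```text
time: 23.7
tcp_pos: [0.3464, 0.3304, 0.2117]
eef_rot: [0.46, 0.529, -0.514, -0.494]
force: [-0.8, 0.5, 0.6]
finger_gap: 0.0555
```

View pics/top4.png

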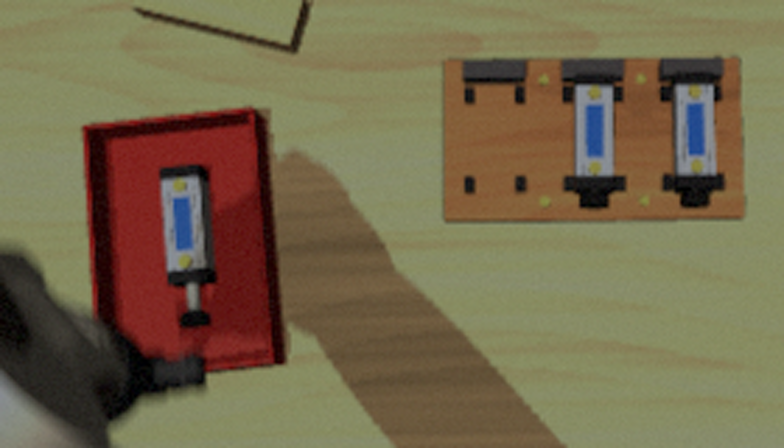

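The final view shows cylinder a flat in the red bin at (185,230), with the gripper clear of it. b (595,130) and c (695,130) are in their nests with feet tight to the barrels. I'm handing in the job.

```bash
python3 - <<'E'
from cell import robot
print(robot.sign_off())
E
```

```text
the job is handed in; nothing more can be done
None
```

The job is handed in at about 24 s of the 64 s allowed: cyl_a was the jammed cylinder and now lies flat in the red scrap bin. Cylinders b and c are in their nests with their rods home.

- **Pushes:** I pushed all three rods before lifting anything. b stopped with the tool at x ≈ 0.501 (16 N) and c at x ≈ 0.499 (14 N). a stopped dead at x ≈ 0.477, about 23 mm short of home.
- **Last checks:** The final top view shows a flat in the bin and the feet of b and c tight against their barrels. The gripper was open and touching nothing. The purple look-alike was left alone, and I never went near the hammer, glue or offcut.
- **What went less well:**
  - I sent one more push on a before reading the force, so the horizontal push peaked at about 64 N (about 75 N in all). That was harder than "gently" asks, but under the 90 N and 120 N limits.
  - Joint 6 also reached its range limit, which left the tool tilted by about 3° for the rest of the job. It did not affect the grip or the placing.

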